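# Tip the brush carton into its bay and light the lamp

## Robot

A 6-joint arm with a two-finger parallel gripper is mounted at the origin on the work surface. World frame = base frame: x ahead of the robot, y to its left, z up, the work surface at z = 0. Lengths are in m, angles in rad, forces in N, time in s.
With the tool pointing down it reaches from about 0.425 to 0.95 m from the base axis. Payload 3.5 kg.
Tool frame: the origin (TCP) lies midway between the tips of the shut fingers; the grasp point (between the pads) lies 19 mm behind it; z points along the fingers, y is the line along which they close (so a half turn about z gives the same grasp; the last joint's range is limited). The gripper opens to 85 mm and grips with 20 to 120 N. Pads are 22 mm wide; open, the fingers measure 114 mm over their backs; the gripper's body (76 mm by 85 mm) begins 54 mm behind the grasp point. The pads swing forward as they close: fully open they stand 13 mm farther back than shut.
Start: joints at [-1.321, 0.286, 1.577, -0, 1.279, -0.15], TCP at [0.263, -0.622, 0.231] pointing down, gripper open.
Joint ranges: [-2.77, 2.77], [-0.9, 2.22], [0.21, 2.48], [-1.53, 4.67], [0.24, 2.81], [-2.84, 2.84]. Speed limits (rad/s): [2.79, 2.79, 3.14, 3.14, 3.14, 3.14].

## Interface

Orientations are given as [roll, pitch, yaw] about the fixed x, y, z axes, in that order (R = Rz(yaw) Ry(pitch) Rx(roll)).
In Python, from rig import status, imaging, r gives the robot as it stands.
- The arm moves only by the tool apply_moves, never from a script. Its argument "deltas" is a list of rows, each a list of 7 numbers: the turn, a rotation vector about the tool's x, y, z in degrees, then the shift along the tool's x, y, z in mm, then the gripper's target within -1 to 1 (shut at 1, half-way at 0, fully open at -1). In form: [[ax, ay, az, tx, ty, tz, grip], ...]. A call has 1 to 20 rows; each row shifts and turns the commanded pose from where the row before left it, along the tool's axes as they then stand; what a row does not reach is not made up. A row lasts 1/10 s, in which the tool goes at most 50 mm and 8.59 degrees, less where a joint would pass 70% of its speed; a pose out of reach is approached as far as the arm can. A call with a gripper value outside its range is refused whole. The fingers move at their own pace and stop on an object; "force" is the grip in N (left out, the last holds). Time passes only in rows, so rows that do not move let the fingers close. It gives the time, the measured TCP pose, the force, the opening and the grip force at its end, in the units of the state.
- status.state(): the state, without advancing time (a new reading comes with each control period).
- imaging.grab_frame(name): name is "side" or "top"; returns a dict with "image" (384x512x3 uint8, blue, green, red), "vfov" (degrees; the focal length in pixels is half the picture's height over the tangent of half this angle, whatever the lens; pixels are square), "cx", "cy" (the principal point, pixels), "R" (3x3) and "t" (3): a world point X has camera coordinates R X + t. Camera axes: x right, y down, z forward; pixel columns grow to the right and rows downward; lengths in m; the calibration is good to about 2 mm. A picture is of the moment at which its call begins. There is no depth.
- r.sign_off(): hands the job in; it is judged then, once.
Trained networks look in a picture, given as the dict that the camera call returned (one of the last four; its "shot" number tells which), for a name from the list of things; names that differ only in an ending like _2 or _b are one class to them, and where a whole thing is asked for, a point or a joint stands for the part that bears it (a point fixed in the world has none). Each returns a list of dicts, best first, with "p" (0 to 1); they miss things now and then, are a little off and sometimes report something else, mostly with a low value. They report only what shows in the picture. A call takes as long as a camera call. They do not tell look-alikes from the thing itself.
- imaging.cut_out(picture, query): "mask" (384x512 bool, what is visible of it) and "box" ([centre column, centre row, width, height] in pixels, round what is visible of it).
The state is a dict: "t": time; "qpos": joint angles; "dq": joint speeds; "joint_efforts": joint torques, N m; "position": TCP position; "tool_rot": TCP orientation; "wrist_force": force on the tool from outside, world axes, zero at the start; "torque": the same for the moment, N m; "width": finger opening in m; "gripper_force": force on a finger pad.
Only numpy, scipy, OpenCV 4.12 (cv2) and the standard library are available. Lean on these libraries where they do the work, as an engineer would, in place of code of your own. Each camera call takes 0.05 s, during which the arm holds its last target. There are 200 camera calls.

## Task

With your fingertips, push the standing red carton over near its top so that it falls flat into the green bay and lies wholly within the white outline; tip it where it stands, without sliding it along upright, picking it up or letting it fall outside the bay. Then press the lamp's red button right down and let it go, so the carton can be looked over under the light. Leave everything else on the table where it is.

Things in the scene. Friction and masses are not known exactly. Their poses are not given: they have to be found in the camera images.
- carton: Loose red carton of washer brushes on end: 40 mm thick (its x), 100 wide (its y), 150 tall (its z, up at the start), 175 to 325 g. Broad faces look along its +x and -x, alike (white label, black disc), one towards the bay's middle. Origin: centre of its foot. Pushed on the far broad face near the top it tips once the top has moved 40 mm, falls on its own and lies 40 mm high; pushed low it slides.
- carton_mid (a point): Centre of the carton (75 mm above its foot).
- carton_foot (a point): Centre of the carton's foot.
- carton_c1 (a point): Corner of the carton's broad outline, at half its thickness: foot, +y side.
- carton_c2 (a point): Corner of the carton's broad outline, at half its thickness: foot, -y side.
- carton_c3 (a point): Corner of the carton's broad outline, at half its thickness: top, +y side.
- carton_c4 (a point): Corner of the carton's broad outline, at half its thickness: top, -y side.
- bay: The marked bay: a green rectangle with an 8 mm white outline flat on the table (no height to speak of), 220 mm along its x and 170 mm along its y, measured over the outline. Origin: its middle. The carton stands over its -x end, about 95 mm from the middle, and has to fall towards its +x.
- lamp_button_top (a point): Centre of the top of the red push button (28 mm across, brass collar) on the cream lamp base (190 x 90 x 34 mm high, fixed), left or right of the bay, the wooden tray on the other side. The lamp's stem and domed shade (84 mm across, top 0.20 m above the table) stand on the base 130 mm beyond the button, away from the robot.
- lamp_button (a joint): Travel of the lamp button in m: 0 up, 0.006 fully down; it is pressed straight down, needs about 5 N, and springs back when let go.
- weight: Pewter record weight, round with a narrow waist, 72 mm across, 50 mm tall, 300 g, loose, standing beside the bay. Origin: centre of its underside. A bystander.
- brush: Dark brown bakelite stylus brush, 85 x 22 x 31 mm tall, loose, lying beside the bay on the other side from the weight. Origin: centre of its underside. A bystander.
- level: Green glass bubble level on a brass foot, 90 x 22 x 25 mm, loose, lying in the wooden tray. Origin: centre of its underside. A bystander.
- screwdriver: Jeweller's screwdriver with a blue handle, 130 mm long, loose, lying in the wooden tray. A bystander.
- bottle: Amber bottle, 52 mm across, 90 mm tall, loose, standing at the back of the table. Origin: centre of its underside. A bystander.
Things that resemble listed ones, but are neither listed nor needed, are in the scene too. Of the things shaped like the carton, the red one is meant. Leave any purple look-alike of the part that bears lamp_button_top alone.

How it is judged:
By the outcome, as a careful person would: the job done as asked, in the order asked, and still so for the second after the job is handed in, with the robot touching nothing.
It also fails if it takes over 42 s, if anything falls off the work surface, if the arm or the gripper's body presses on something with over 40 N, if the wrist force passes 120 N, or if a joint passes its speed limit or range.

## Working session

There is one attempt and no reset: what is moved stays moved. The work goes in short steps, Python scripts to look and compute and a tool call to move; the robot and the scene stay as the last step left them, time stands still between calls to the robot, and variables do not carry over. Pictures are saved under pics/ and viewed, at most 10 in all, crops included, and the job is handed in when it is done.

Besides the shell and the picture viewer there is one more tool, called as name([rows], argument=value, ...), one row to a line, values as JSON. apply_moves: Moves the arm, as the interface text tells. Its arguments: {"type":"object","properties":{"deltas":{"type":"array"},"force":{"type":"number"}},"required":["deltas"]}

```bash
mkdir -p pics; cat > h.py <<'E'
import numpy as np,cv2
from rig import status, imaging, r
def cam(p):
    f=192/np.tan(np.radians(p["vfov"])/2); return f,p["cx"],p["cy"],np.array(p["R"]),np.array(p["t"])
def ray(p,u,v,z):
    f,cx,cy,R,t=cam(p); d=R.T@np.array([(u-cx)/f,(v-cy)/f,1]); c=-R.T@t
    return c+d*(z-c[2])/d[2]
def proj(p,X):
    f,cx,cy,R,t=cam(p); c=R@np.array(X)+t; return c[:2]/c[2]*f+[cx,cy]
E
python3 - <<'E'
from h import *
a=imaging.grab_frame("top");b=imaging.grab_frame("side")
cv2.imwrite("pics/top.png",cv2.resize(a["image"],(800,600),interpolation=cv2.INTER_CUBIC));cv2.imwrite("pics/side.png",cv2.resize(b["image"],(800,600),interpolation=cv2.INTER_CUBIC))
for n,p in(("top",a),("side",b)):
    f,cx,cy,R,t=cam(p);print(n,f,cx,cy,(-R.T@t).round(3),R[2].round(2),R[0].round(2), p.keys())
    for q in("carton","bay","lamp_button_top","weight","brush"):
        for d in imaging.cut_out(p,q)[:3]:
            print(q,round(d["p"],2),np.round(d["box"],1),d["mask"].sum())
print(status.state())
E
```

```text
top 366.21214643473076 252.50681277232607 185.5873549930206 [0.339 0.008 1.108] [ 0.16 -0.   -0.99] [-0.01 -1.   -0.  ] dict_keys(['image', 'vfov', 'cx', 'cy', 'R', 't', 'shot'])
carton 0.62 [244.6 212.1  39.3  32.3] 725
carton 0.62 [307.  238.8  27.7  35.8] 829
bay 0.44 [241.6 209.9  36.3  34.9] 651
lamp_button_top 0.71 [378.7 169.6  13.2  44.5] 257
weight 0.89 [192.1 199.9  23.8  25.9] 477
brush 0.75 [268.4 155.9  24.3  29.1] 201
brush 0.72 [135.  194.7  13.8  10.6] 77
side 479.16242526301016 257.44061335575356 195.92426682609064 [ 0.344 -1.109  0.98 ] [ 0.12  0.79 -0.61] [ 0.99 -0.17 -0.02] dict_keys(['image', 'vfov', 'cx', 'cy', 'R', 't', 'shot'])
carton 0.65 [211.2 245.4  44.8  57.8] 1832
carton 0.56 [231.1 204.6  27.6  57.2] 1258
bay 0.82 [259.1 214.6  89.1  58. ] 1707
lamp_button_top 0.48 [159.9 165.3   8.7   4.5] 45
weight 0.4 [242.4 183.8  14.2  21.1] 130
brush 0.68 [291.2 228.9  18.5  20.5] 214
{'t': 0.6, 'qpos': array([-1.32100402e+00,  2.86310011e-01,  1.57666683e+00,  3.68749720e-06,
        1.27860084e+00, -1.49964502e-01]), 'dq': array([-1.00210648e-03,  4.46072281e-05, -1.22774336e-03,  7.94264597e-04,
        1.11777294e-03,  5.16475390e-04]), 'joint_efforts': array([-4.08381738e-04, -4.05660546e+01, -2.92742085e+01, -1.31287820e-04,
        5.69648601e-04,  1.52117945e-06]), 'position': array([ 0.26275635, -0.62175897,  0.23133617]), 'tool_rot': array([ 3.14157732e+00, -1.25456748e-06,  3.99755746e-01]), 'wrist_force': array([ 0.01441096, -0.75083698,  0.00598392]), 'torque': array([ 0.06128899, -0.029294  , -0.03547912]), 'gripper_force': 0.0, 'width': 0.08561700760924551}
```

View pics/top.png

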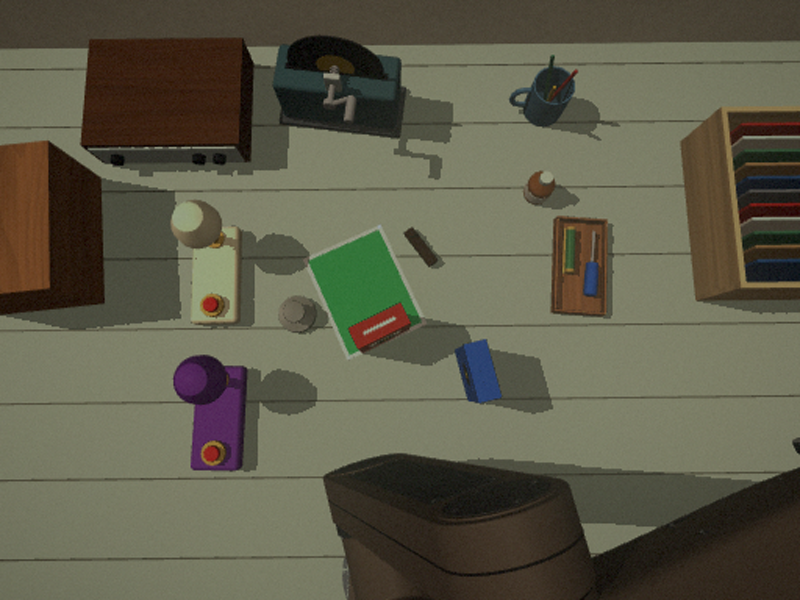

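View pics/side.png

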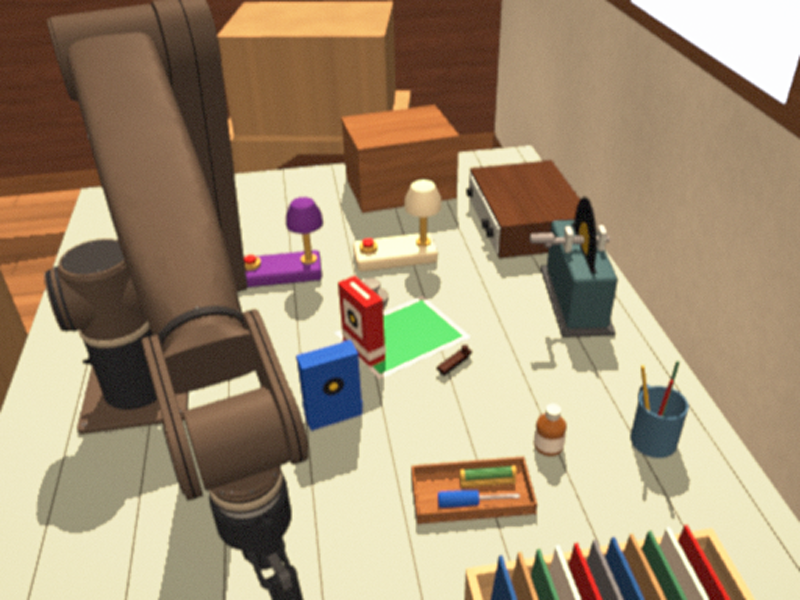

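The top view shows the red carton at about (381,327), with the bay's corners at (307,261), (380,227), (422,320) and (348,358). The real button is at (211,304) on the cream lamp, and the purple lamp is the decoy. The weight is at (297,314) and the brush at (422,247). The side view agrees: the carton stands at the near end of the bay with a blue look-alike in front of it.

```bash
python3 - <<'E'
from h import *
a=imaging.grab_frame("top");b=imaging.grab_frame("side");s=1.5625
import scipy.ndimage as nd
C=[ray(a,(u+.5)/s-.5,(v+.5)/s-.5,0) for u,v in((307,261),(380,227),(422,320),(348,358))]
print("bay far l, far r, near r, near l",np.round(C,3)); 
def ax(C): return ((C[0]+C[1])/2-(C[2]+C[3])/2), (C[0]+C[3]-C[1]-C[2])/2
X,Y=ax(C);print("mid",np.mean(C,0).round(3),np.linalg.norm(X),np.linalg.norm(Y),np.degrees([np.arctan2(X[1],X[0]),np.arctan2(-Y[0],Y[1])]))
def red(p,u0,v0,u1,v1):
    h=cv2.cvtColor(p["image"],cv2.COLOR_BGR2HSV).astype(int); m=((h[...,0]<6)|(h[...,0]>174))&(h[...,1]>150)&(h[...,2]>60)
    k=np.zeros_like(m);k[int(v0/s):int(v1/s),int(u0/s):int(u1/s)]=1
    return m&k
def info(m):
    v,u=np.nonzero(m); return u,v
# carton in top: hull
for n,p,box in(("top",a,(335,290,430,365)),("side",b,(330,265,392,375))):
    u,v=info(red(p,*box)); pts=np.stack([u,v],1).astype(np.float32)
    hull=cv2.convexHull(pts); ap=cv2.approxPolyDP(hull,2,True)[:,0]
    print(n,len(u),ap.tolist(), cv2.minAreaRect(pts))
    for q in ap: print(q,ray(p,*q,0.15).round(3),ray(p,*q,0).round(3))
for n,p,box in(("top",a,(195,285,230,320)),("side",b,(355,230,382,252))):
    u,v=info(red(p,*box));print(n,"button",len(u),u.mean(),v.mean(),ray(p,u.mean(),v.mean(),.045).round(4))
for n,q,z in(("weight",(297,314),.04),("brush",(422,247),.015),("blue",(478,370),.15),("shade",(196,224),.18)): print(n,ray(a,q[0]/s,q[1]/s,z).round(3))
E
```

```text
bay far l, far r, near r, near l [[ 0.58   0.181  0.   ]
 [ 0.648  0.036  0.   ]
 [ 0.46  -0.045  0.   ]
 [ 0.388  0.099  0.   ]]
mid [0.519 0.068 0.   ] 0.20626703793020362 0.1604130129956149 [23.14097058 25.83497268]
top 459 [[262.0, 206.0], [230.0, 222.0], [223.0, 210.0], [253.0, 195.0], [257.0, 196.0]] ((242.40005493164062, 208.30003356933594), (14.310833930969238, 37.11872863769531), 63.43495178222656)
[262. 206.] [ 0.44  -0.017  0.15 ] [ 0.456 -0.021  0.   ]
[230. 222.] [0.399 0.067 0.15 ] [0.409 0.076 0.   ]
[223. 210.] [0.431 0.086 0.15 ] [0.445 0.098 0.   ]
[253. 195.] [0.47  0.006 0.15 ] [0.49  0.006 0.   ]
[257. 196.] [ 0.467 -0.004  0.15 ] [ 0.487 -0.006  0.   ]
side 756 [[237.0, 233.0], [230.0, 227.0], [219.0, 207.0], [217.0, 181.0], [225.0, 177.0], [244.0, 192.0], [245.0, 228.0]] ((231.970947265625, 204.91558837890625), (56.82902145385742, 26.205455780029297), 85.03025817871094)
[237. 233.] [ 0.429 -0.177  0.15 ] [ 0.445 -0.009  0.   ]
[230. 227.] [ 0.414 -0.15   0.15 ] [0.427 0.023 0.   ]
[219. 207.] [ 0.395 -0.06   0.15 ] [0.404 0.129 0.   ]
[217. 181.] [0.402 0.066 0.15 ] [0.412 0.278 0.   ]
[225. 177.] [0.428 0.082 0.15 ] [0.443 0.297 0.   ]
[244. 192.] [ 0.473 -0.005  0.15 ] [0.496 0.195 0.   ]
[245. 228.] [ 0.453 -0.162  0.15 ] [0.472 0.009 0.   ]
top button 64 134.15625 194.390625 [0.4898 0.3546 0.045 ]
side button 23 235.0 154.82608695652175 [0.4902 0.3648 0.045 ]
weight [0.469 0.191 0.04 ]
brush [ 0.602 -0.047  0.015]
blue [ 0.359 -0.129  0.15 ]
shade [0.606 0.339 0.18 ]
```

apply_moves([
  [0,-8.4,0,0,0,0,1],
  [0,-8.3,0,0,0,0,1],
  [0,-8.3,0,0,0,0,1],
  [0,0,0,19.6,-33.8,-10.5,1],
  [0,0,0,19.6,-33.8,-10.5,1],
  [0,0,0,19.6,-33.8,-10.5,1],
  [0,0,0,19.6,-33.8,-10.5,1],
  [0,0,0,19.6,-33.8,-10.5,1],
  [0,0,0,19.6,-33.8,-10.5,1],
  [0,0,0,19.6,-33.8,-10.5,1],
  [0,0,0,19.6,-33.8,-10.5,1],
  [0,0,0,19.6,-33.8,-10.5,1],
  [0,0,0,19.6,-33.8,-10.5,1],
  [0,0,0,19.6,-33.8,-10.5,1],
  [0,0,0,19.6,-33.8,-10.5,1],
  [0,0,0,19.6,-33.8,-10.5,1],
  [0,0,0,19.6,-33.8,-10.5,1],
  [0,0,0,19.6,-33.8,-10.5,1],
  [0,0,0,19.6,-33.8,-10.5,1],
  [0,0,0,0,0,0,1],
])

```text
t: 2.7
position: [0.3799, 0.0179, 0.2514]
tool_rot: [-3.141, 0.435, 0.406]
wrist_force: [0.3, -0.3, 0.2]
width: 0.0003
gripper_force: 0.0
```

apply_moves([
  [-0.85,0,-1.8,0,0,0,1],
  [0,0,0,-4,8,0,1],
  [0,0,0,9.8,0,21,1],
  [0,0,0,9.8,0,21,1],
  [0,0,0,9.8,0,21,1],
  [0,0,0,9.8,0,21,1],
  [0,0,0,9.8,0,21,1],
  [0,0,0,0,0,0,1],
])

```text
t: 3.5
position: [0.3772, 0.0046, 0.1343]
tool_rot: [-3.138, 0.442, 0.433]
wrist_force: [-1.4, 0.0, 0.3]
width: 0.0002
gripper_force: 0.0
```

```bash
python3 - <<'E'
from h import *
b=imaging.grab_frame("side");a=imaging.grab_frame("top")
i=np.hstack([cv2.resize(b["image"][130:280,160:310],(400,400)),cv2.resize(a["image"][120:270,170:320],(400,400))])
cv2.imwrite("pics/s2.png",i)
print(status.state()["position"],status.state()["tool_rot"],proj(b,status.state()["position"]))
E
```

```text
[0.37950366 0.00473132 0.13726283] [3.14146371 0.43710941 0.43262656] [211.81814958 197.39020112]
```

View pics/s2.png

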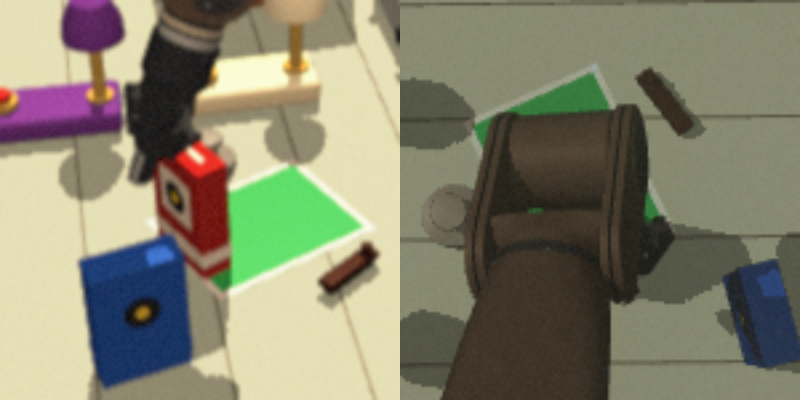

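The fingers are behind the far broad face, near the top (left crop, about (145,165)). The carton is still upright and centred on them.

apply_moves([
  [0,0,0,5.4,0,-2.5,1],
  [0,0,0,5.4,0,-2.5,1],
  [0,0,0,5.4,0,-2.5,1],
  [0,0,0,5.4,0,-2.5,1],
  [0,0,0,5.4,0,-2.5,1],
  [0,0,0,5.4,0,-2.5,1],
  [0,0,0,5.4,0,-2.5,1],
  [0,0,0,5.4,0,-2.5,1],
])

```text
t: 4.4
position: [0.4232, 0.0262, 0.1367]
tool_rot: [3.141, 0.436, 0.435]
wrist_force: [-0.2, -0.4, 0.1]
width: -0.0001
gripper_force: 0.1
```

```bash
python3 - <<'E'
from h import *
b=imaging.grab_frame("side")
cv2.imwrite("pics/s3.png",cv2.resize(b["image"][130:280,160:310],(500,500)))
print(status.state()["position"],status.state()["wrist_force"])
E
```

```text
[0.42396574 0.02637766 0.13673645] [0.11144729 0.53372853 0.50844562]
```

View pics/s3.png

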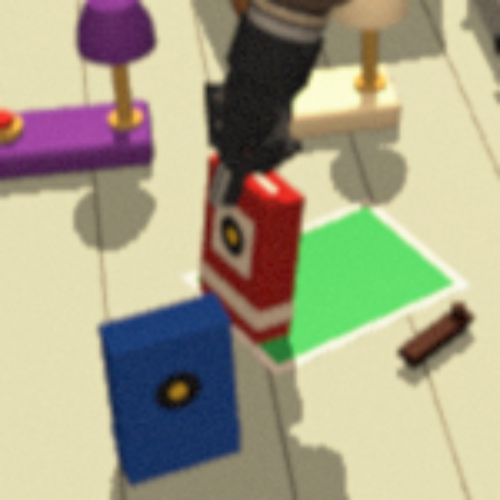

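The carton's back edge seems lifted (lower edge at about (202,285) to (245,335)), so it is tipping with the fingers at its top edge. I'll carry on pushing.

apply_moves([
  [0,0,0,5.4,0,-2.5,1],
  [0,0,0,5.4,0,-2.5,1],
  [0,0,0,0,0,0,1],
])

```text
t: 4.75
position: [0.4343, 0.0311, 0.1368]
tool_rot: [3.141, 0.436, 0.435]
wrist_force: [0.5, -0.5, 0.4]
width: -0.0001
gripper_force: 0.0
```

```bash
python3 - <<'E'
from h import *
b=imaging.grab_frame("side")
cv2.imwrite("pics/s4.png",cv2.resize(b["image"][130:280,160:310],(500,500)))
print(status.state()["position"],status.state()["wrist_force"])
E
```

```text
[0.43386724 0.03102266 0.1366971 ] [-0.39733773 -0.00807926 -1.19475223]
```

View pics/s4.png

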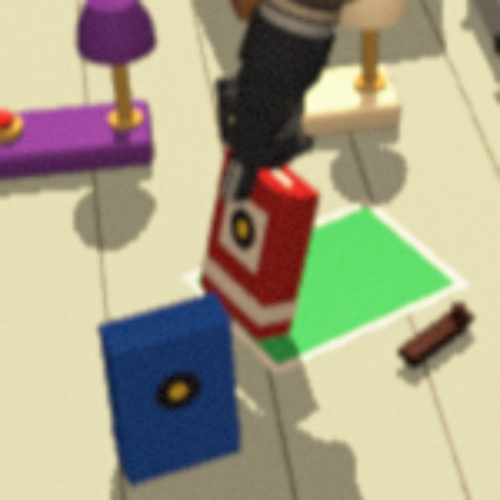

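It is clearly tipping with the foot in place (lower front at about (290,338), top at about (275,175)).

apply_moves([
  [0,0,0,5.4,0,-2.5,1],
  [0,0,0,5.4,0,-2.5,1],
  [0,0,0,5.4,0,-2.5,1],
  [0,0,0,0,0,0,1],
  [0,0,0,0,0,0,1],
  [0,0,0,0,0,0,1],
  [0,0,0,0,0,0,1],
])

```text
t: 5.5
position: [0.4496, 0.0384, 0.1366]
tool_rot: [3.142, 0.437, 0.434]
wrist_force: [0.4, -0.7, 0.3]
width: 0.0
gripper_force: 0.0
```

```bash
python3 - <<'E'
from h import *
b=imaging.grab_frame("side")
cv2.imwrite("pics/s5.png",cv2.resize(b["image"][130:280,160:310],(500,500)))
print(status.state()["position"],status.state()["wrist_force"])
E
```

```text
[0.44958674 0.03841416 0.13664054] [ 0.18021481 -0.20802994  0.03971932]
```

View pics/s5.png

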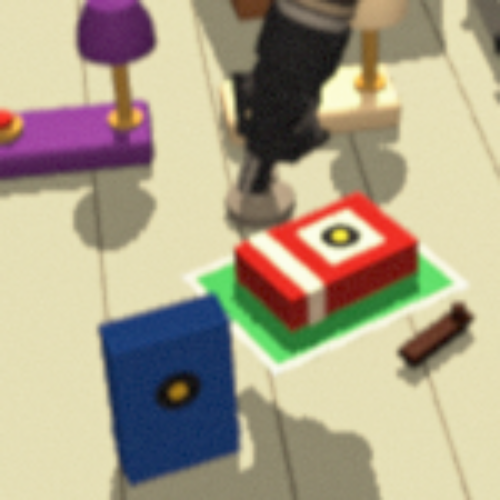

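The carton lies flat, wholly inside the outline (corners at about (237,250), (300,330), (415,245) and (355,195)). Next is the button.

apply_moves([
  [0,0,0,-13.4,0,-28.8,1],
  [0,0,0,-13.4,0,-28.8,1],
  [0,0,0,-13.4,0,-28.8,1],
  [0,8.35,0,0,0,0,1],
  [0,8.35,0,0,0,0,1],
  [0,8.35,0,0,0,0,1],
  [0,0,0,21,-33.5,0,1],
  [0,0,0,21,-33.5,0,1],
  [0,0,0,21,-33.5,0,1],
  [0,0,0,21,-33.5,0,1],
  [0,0,0,21,-33.5,0,1],
  [0,0,0,21,-33.5,0,1],
  [0,0,0,21,-33.5,0,1],
  [0,0,0,21,-33.5,0,1],
  [0,0,0,0,0,0,1],
  [0,0,0,0,0,0,1],
])

```text
t: 7.15
position: [0.489, 0.3528, 0.2316]
tool_rot: [3.141, 0.0, 0.436]
wrist_force: [-0.0, -0.6, -0.0]
width: -0.0001
gripper_force: 0.0
```

```bash
python3 - <<'E'
from h import *
b=imaging.grab_frame("side");s=status.state();p=s["position"];print(p,s["tool_rot"])
h=cv2.cvtColor(b["image"],cv2.COLOR_BGR2HSV).astype(int); m=((h[...,0]<6)|(h[...,0]>174))&(h[...,1]>150)&(h[...,2]>60)
v,u=np.nonzero(m[145:165,222:250]);print(len(u),u.mean()+222,v.mean()+145)
for z in(.045,.05,.055):print(z,ray(b,u.mean()+222,v.mean()+145,z).round(4))
y=s["tool_rot"][2];d=np.array([.489,.352])-p[:2];print("tool x,y mm",1e3*(d@[np.cos(y),np.sin(y)]),1e3*(d@[np.sin(y),-np.cos(y)]))
E
```

```text
[0.48905279 0.35199917 0.23168679] [3.14093896e+00 1.87041595e-04 4.34981691e-01]
25 234.92 154.68
0.045 [0.49   0.3658 0.045 ]
0.05 [0.4892 0.3579 0.05  ]
0.055 [0.4885 0.35   0.055 ]
tool x,y mm -0.04752520458156273 -0.022994405655234033
```

apply_moves([
  [0,0,0,0,0,33,1],
  [0,0,0,0,0,33,1],
  [0,0,0,0,0,33,1],
  [0,0,0,0,0,33,1],
  [0,0,0,0,0,30,1],
  [0,0,0,0,0,6,1],
  [0,0,0,0,0,0,1],
])

```text
t: 7.9
position: [0.489, 0.351, 0.0633]
tool_rot: [3.141, 0.002, 0.433]
wrist_force: [-0.1, -0.3, 0.3]
width: -0.0005
gripper_force: 0.0
```

apply_moves([
  [0,0,0,0,0,3,1],
  [0,0,0,0,0,3,1],
  [0,0,0,0,0,3,1],
  [0,0,0,0,0,0,1],
])

```text
t: 8.3
position: [0.4901, 0.3526, 0.0558]
tool_rot: [3.141, -0.003, 0.435]
wrist_force: [0.6, -0.9, 0.9]
width: -0.0002
gripper_force: 0.7
```

```bash
python3 - <<'E'
from h import *
b=imaging.grab_frame("side");s=status.state();print(s["position"],s["wrist_force"])
cv2.imwrite("pics/s6.png",cv2.resize(b["image"][100:210,190:300],(500,500)))
E
```

```text
[0.49012771 0.35266813 0.05589979] [ 0.35560492 -0.3604125   1.63896252]
```

View pics/s6.png

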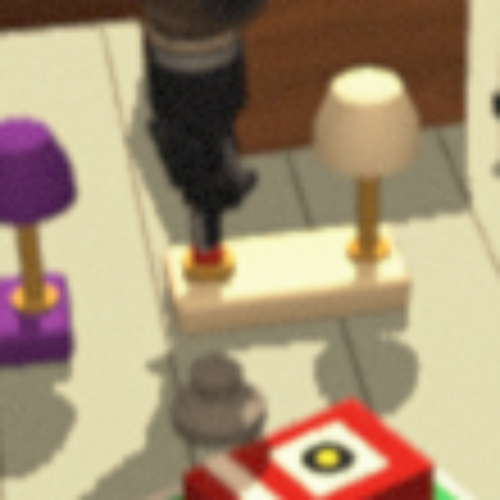

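The fingertips are on the cream lamp's button, at about (207,250). Force is rising, so I'll press further.

apply_moves([
  [0,0,0,0,0,2,1],
  [0,0,0,0,0,2,1],
  [0,0,0,0,0,2,1],
  [0,0,0,0,0,0,1],
])

```text
t: 8.75
position: [0.4902, 0.3527, 0.0501]
tool_rot: [3.141, -0.002, 0.435]
wrist_force: [-0.1, -0.3, 5.9]
width: -0.0001
gripper_force: 3.3
```

apply_moves([
  [0,0,0,0,0,2,1],
  [0,0,0,0,0,1,1],
  [0,0,0,0,0,0,1],
])

```text
t: 9.05
position: [0.4903, 0.3528, 0.0499]
tool_rot: [3.141, -0.001, 0.435]
wrist_force: [-6.6, -3.8, 18.3]
width: -0.0002
gripper_force: 9.4
```

It has bottomed out: z stopped after about 6 mm and the force rose to 18 N. Releasing.

apply_moves([
  [0,0,0,0,0,-5,1],
  [0,0,0,0,0,-10,1],
  [0,0,0,0,0,-30,1],
  [0,0,0,0,0,-40,1],
  [0,0,0,0,0,-40,1],
  [0,0,0,0,0,-40,1],
  [0,0,0,-30,0,-10,1],
  [0,0,0,-30,0,0,1],
  [0,0,0,0,0,0,1],
  [0,0,0,0,0,0,1],
  [0,0,0,0,0,0,1],
])

```text
t: 10.15
position: [0.4353, 0.3272, 0.2206]
tool_rot: [3.141, -0.0, 0.434]
wrist_force: [0.2, 0.4, -0.3]
width: 0.0002
gripper_force: 0.0
```

```bash
python3 - <<'E'
from h import *
b=imaging.grab_frame("side");a=imaging.grab_frame("top");s=status.state();print(s["t"],s["position"],s["wrist_force"])
cv2.imwrite("pics/s7.png",np.hstack([cv2.resize(b["image"][80:330,130:380],(400,400)),cv2.resize(a["image"][80:280,100:300],(400,400))]))
E
```

```text
10.25 [0.43554263 0.32724354 0.22064268] [-0.49999449 -0.37298563  0.01232898]
```

View pics/s7.png

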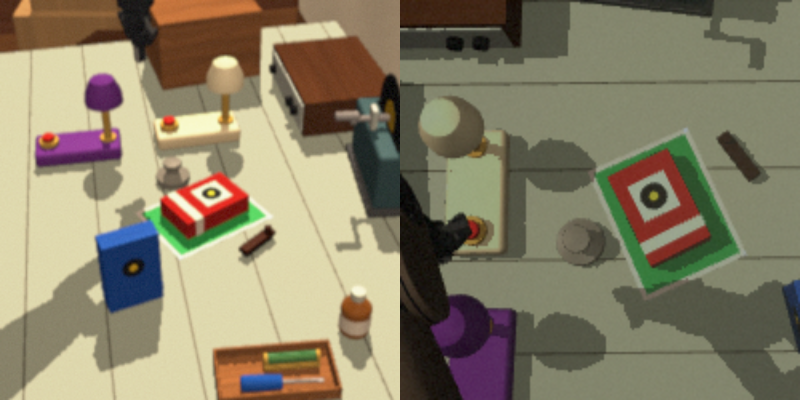

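The button is back up, and the carton lies inside the outline in both views (top crop: the outline is clear on all sides). The bystanders haven't moved. I'll check that the lamp is lit by comparing brightness with the first pictures.

```bash
python3 - <<'E'
from h import *
for n in("top","side"):
    p=imaging.grab_frame(n);o=cv2.resize(cv2.imread(f"pics/{n}.png"),(512,384),interpolation=cv2.INTER_AREA)
    f=p["image"].astype(int)-o
    S=proj(p,(.606,.339,.17)).astype(int)
    for k,X in(("shade",(.606,.339,.17)),("under",(.56,.345,.036)),("table",(.68,.25,0)),("far",(.6,-.15,0)),("green",(.61,.07,0))):
        u,v=proj(p,X).astype(int);print(n,k,o[v-2:v+3,u-2:u+3].mean((0,1)).round(),f[v-2:v+3,u-2:u+3].mean((0,1)).round())
E
```

```text
top shade [ 98. 130. 129.] [5. 6. 5.]
top under [121. 161. 150.] [4. 6. 5.]
top table [106. 130. 128.] [5. 6. 5.]
top far [107. 131. 128.] [4. 5. 5.]
top green [ 57. 117.  51.] [-19. -67.  77.]
side shade [145. 195. 223.] [-20. -25. -25.]
side under [227. 254. 254.] [-24.  -6.  -6.]
side table [201. 238. 242.] [-26. -19. -18.]
side far [200. 236. 241.] [-26. -20. -18.]
side green [119. 236. 107.] [ -72. -141.  -10.]
```

```bash
python3 -c "
from rig import r
print(r.sign_off())"
```

```text
the job is handed in; nothing more can be done
None
```

The red carton was tipped where it stood and lies flat within the white outline; the cream lamp's button was then pressed to its stop (about 6 mm, 18 N) and let go, though no light change showed in the pictures, and the job is handed in.

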